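# Snap the hall pass onto its sprung tether loop

## Task

Clip the wooden hall pass back onto the steel tether loop: press the snap hook's brass gate against the loop's upright front bar until the bar has passed into the hook and the gate springs shut, then let go so that the pass is left standing flat on the table, hooked to the loop. The loop gives way on its spring for an unknown distance before it will hold, so go by feel, and never press hook and loop together with more than about 15 N. Leave the erasers and the clip dish where they are.

Things in the scene. Friction and masses are not known exactly. Their poses are not given: they have to be found in the camera images.
- hall_pass: Loose hall pass, about 90 g: brown wooden block with yellow side panels, 64 mm long (its x), 24 wide (y), 40 tall (z), standing on the table; origin at the centre of the block's underside. A level steel snap hook, a ring of 7 mm round bar, is fixed on its +x end, centred 16 mm above the underside; it reaches to x = 81 mm and is 36 mm wide over all.
- hook_mouth (a point): The point to press on the bar: on the shut brass gate, at x 76, y -2, z 16 mm of the pass (axes as the pass). Gate 4.4 mm thick, hinged at y +12, free end at y -8 mm; sprung, swings only inward (-x), opening at about 3 to 6 N. A bar enters if met within 4 mm either side of this point.
- hook_throat (a point): The middle of the space inside the hook, at x 50, y 0, z 16 mm of the pass (axes as the pass). The space runs from x 41 mm (closed end by the block) to the gate, y -11 to +11 mm. The gate shuts behind the bar once the bar's axis is 22 to 26 mm inside the shut gate's axis (x about 51 to 54); the axis can go no farther than x 45. A caught bar holds if the pass is pulled back.
- bracket: Fixed tether bracket: grey housing 85 x 52, 70 mm tall, on a dark foot plate, with a long closed upright loop of 8 mm round steel bar out of its front. Origin on the table under the axis of the loop's upright front bar, loop at rest; +x points from the bar to the housing, the way to press. Housing face at x 75 mm, its far end at 160 mm. Loop arms run back along x at heights 5 and 53 mm.
- loop_bar (a point): Where the front bar's axis stands at rest, 16 mm above the table (fixed point, axes as the bracket; bar upright, 8 to 50 mm high). The loop slides along +x on a soft spring (1.2 N plus 35 N/m; not reported) until a hidden stop 4 to 36 mm on, set differently every time; only there does it resist firmly enough to open the gate. Let go, it returns to rest and draws a caught pass along.
- eraser_a: Pink rubber eraser lying loose, 55 x 22 mm, 12 mm high; origin at the centre of its underside. Leave alone.
- eraser_b: The other pink rubber eraser, same size; origin at the centre of its underside. Leave alone.
- clip_dish: Small round tortoiseshell dish of paper clips, 80 mm across, 22 mm high, loose; origin at the centre of its underside. Leave alone.
Things that resemble listed ones, but are neither listed nor needed, are in the scene too. What is shaped like the bracket but orange or purple is not meant.

How it is judged:
On the way:
1. The hook is pressed against the tether loop (contact force between hall_pass and bracket above 2 N), for 0.05 s.
At the end, for the whole second after the job is handed in: The loop, back at rest, has its front bar inside the closed snap hook (bar axis 36 to 70 mm ahead of the pass's origin along its x and within 13 mm sideways), and the pass stands on its underside on the table (within 5 mm of height, 0.12 rad of tilt), let go and at rest (x of bracket in the frame of hall_pass between 0.036 and 0.07 m and y of bracket in the frame of hall_pass between -0.013 and 0.013 m and angle between hall_pass's own z axis and vertical below 0.12 rad and height (world z) of hall_pass below 0.005 m and linear speed of hall_pass below 0.02 m/s); the robot touches nothing.
It fails at once if The pass and the bracket or its loop press on each other with more than 18 N (contact force between hall_pass and bracket above 18 N).
It fails at once if eraser_a is moved by more than 20 mm (distance of eraser_a from where it was at the start of the episode above 0.02 m).
It fails at once if eraser_b is moved by more than 20 mm (distance of eraser_b from where it was at the start of the episode above 0.02 m).
It fails at once if clip_dish is moved by more than 20 mm (distance of clip_dish from where it was at the start of the episode above 0.02 m).
It also fails if it takes over 64 s, if anything falls off the work surface, if the arm or the gripper's body presses on something with over 40 N, if the wrist force passes 120 N, or if a joint passes its speed limit or range.

## Robot

A 7-joint arm with a two-finger parallel gripper is mounted at the origin on the work surface. World frame = base frame: x ahead of the robot, y to its left, z up, the work surface at z = 0. Lengths are in m, angles in rad, forces in N, time in s.
With the tool pointing down it reaches from about 0.425 to 0.875 m from the base axis. Payload 4.7 kg.
Tool frame: the origin (TCP) lies at the very end of the fingers, on their centre line; the grasp point (between the pads) lies 19 mm behind it (bot.tcp_to_grasp is the distance from the TCP to the grasp point, in m); z points along the fingers, y is the line along which they close (so a half turn about z gives the same grasp; the last joint's range is limited). The gripper opens to 85 mm and grips with 20 to 120 N. Pads are 22 mm wide; open, the fingers measure 114 mm over their backs; the gripper's body (76 mm by 85 mm) begins 54 mm behind the grasp point. The pads swing forward as they close: fully open they stand 13 mm farther back than shut.
Start: joints at [-1.193, 0.321, -0.07, 1.45, 0.023, 1.371, -0.057], TCP at [0.231, 0.607, 0.231] pointing down, gripper open.
Joint ranges: [-2.86, 2.86], [-0.3, 2.09], [-1.38, 1.24], [0.06, 2.45], [-1.56, 4.7], [0.09, 2.05], [-2.69, 2.69]. Speed limits (rad/s): [2.57, 2.57, 3.14, 3.14, 3.14, 3.14, 3.14].

## Interface

Orientations are given as [roll, pitch, yaw] about the fixed x, y, z axes, in that order (R = Rz(yaw) Ry(pitch) Rx(roll)).
In Python, from station import bot gives the robot as it stands.
- The arm moves only by the shell command python3 -m pendant 'ROWS' [FORCE]. ROWS is JSON, a list of rows, each an object of numbers: "x", "y", "z": the shift along the tool's x, y, z normalised to -1 to 1, where 1 is 0.1 m; "ax", "ay", "az": the turn, a rotation vector about the tool's x, y, z normalised to -1 to 1, where 1 is pi rad; "hand": the closure, from -1 (fully open) to 1 (shut). A call has 1 to 10 rows; each row is the pose to reach, as a shift and turn from the pose commanded when the call began, along the tool's axes at that moment, turning the shorter way round; what a row does not reach only later rows make up. A row lasts 1/10 s, in which the tool goes at most 50 mm and 8.59 degrees, less where a joint would pass 70% of its speed; a pose out of reach is approached as far as the arm can. A call with a number of a shift or a turn outside -1 to 1 is refused whole. A call with a gripper value outside its range is refused whole. The fingers move at their own pace and stop on an object; FORCE is the grip in N (left out, the last holds). Time passes only in rows, so rows that repeat a pose let the fingers close. It gives the time, the measured TCP pose, the force, the opening and the grip force at its end, in the units of the state.
- bot.get_state(): the state, without advancing time (a new reading comes with each control period).
- bot.camera(name): name is "scene" or "side" or "wrist"; returns the picture (480x640x3 uint8, red, green, blue); there is no depth.
- bot.camera_params(name): a dict with "vfov" (degrees; the focal length in pixels is half the picture's height over the tangent of half this angle, whatever the lens; pixels are square), "cx", "cy" (the principal point, pixels), "camera_from_world" (4x4, takes a point from world to camera coordinates). Camera axes: x right, y up, looking along -z (the intrinsics and any distortion apply to the point x, -y, -z); pixel columns grow to the right and rows downward; lengths in m; the calibration is good to about 2 mm. A picture is of the moment at which its call begins: read the wrist's pose just before it. camera_params takes no time and is no camera call; for the wrist camera it gives the pose at the moment of the call.
- bot.hand_in(): hands the job in; it is judged then, once.
The state is a dict: "time": time; "q": joint angles; "joint_vel": joint speeds; "effort": joint torques, N m; "position": TCP position; "ee_rot": TCP orientation; "force": force on the tool from outside, world axes, zero at the start; "wrist_torque": the same for the moment, N m; "finger_gap": finger opening in m; "grasp_force": force on a finger pad.
Only numpy, scipy, OpenCV 4.12 (cv2) and the standard library are available. Lean on these libraries where they do the work, as an engineer would, in place of code of your own. Each camera call takes 0.05 s, during which the arm holds its last target. There are 200 camera calls.

## Working session

There is one attempt and no reset: what is moved stays moved. The work goes in short steps, Python scripts to look and compute and a shell command to move; the robot and the scene stay as the last step left them, time stands still between calls to the robot, and variables do not carry over. Pictures are saved under pics/ and viewed, at most 10 in all, crops included, and the job is handed in when it is done.

```bash
mkdir -p pics; python3 - <<'E'
from station import bot
import cv2
for n in("scene","side"):
    p=bot.camera_params(n); print(n,p)
    cv2.imwrite(f"pics/{n}0.png",bot.camera(n)[:,:,::-1])
s=bot.get_state();print(s)
E
```

```text
scene {'vfov': 45.906601191829466, 'cx': 308.33220587844573, 'cy': 240.6038963765879, 'camera_from_world': array([[ 0.39346162,  0.91931036, -0.00751133, -0.11468929],
       [-0.73254497,  0.31844247,  0.6016413 ,  0.35869886],
       [ 0.555487  , -0.23122038,  0.79873107, -1.330397  ],
       [ 0.        ,  0.        ,  0.        ,  1.        ]])}
side {'vfov': 54.23218717511294, 'cx': 317.4429921909875, 'cy': 234.91494740007752, 'camera_from_world': array([[-0.99635027, -0.08534864, -0.00132536,  0.48355984],
       [ 0.05431412, -0.64588201,  0.76150273, -0.11173863],
       [-0.06584924,  0.75865146,  0.64816035, -0.76272851],
       [ 0.        ,  0.        ,  0.        ,  1.        ]])}
{'time': 0.1, 'q': array([-1.19287252,  0.32173295, -0.0700973 ,  1.45157514,  0.02257405,
        1.37081261, -0.05689224]), 'joint_vel': array([ 0.00105601, -0.00217647, -0.00035856, -0.00318585,  0.00018965,
       -0.00020454, -0.0019559 ]), 'effort': array([-1.04085339e-03, -4.94872570e+01, -3.84395448e-01, -3.15209770e+01,
        1.30318792e-02,  7.35272595e-03,  3.51497647e-05]), 'position': array([0.23115535, 0.60697777, 0.2303322 ]), 'ee_rot': array([-3.13985262e+00,  6.60750745e-05,  2.77781176e+00]), 'force': array([ 0.80134725, -0.23924287,  0.13438873]), 'wrist_torque': array([ 0.05683659, -0.02069004, -0.00509123]), 'grasp_force': 0.0, 'finger_gap': 0.08542806360087692}
```

View pics/scene0.png

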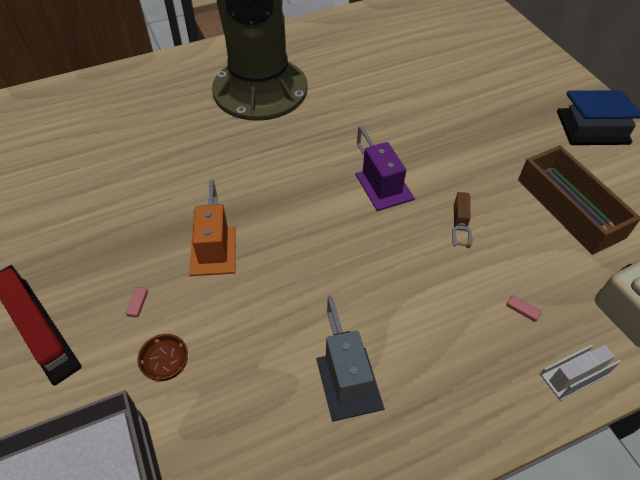

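View pics/side0.png

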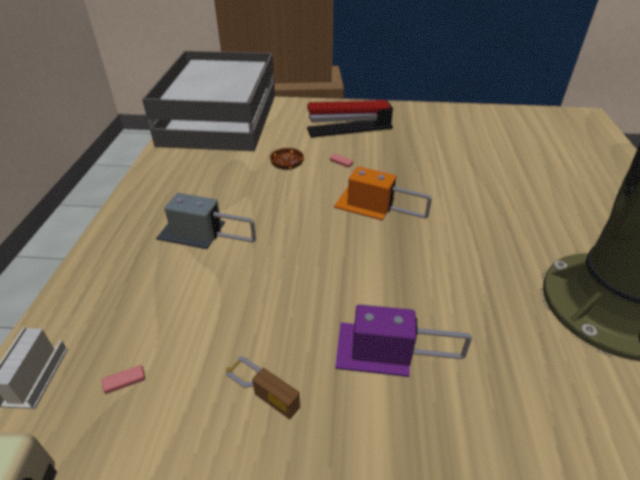

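The scene view shows the grey bracket at (350,370) with its loop bar near (332,315), and the pass block at (462,207) with its hook at (462,236). In the side view the grey loop bar is at (253,230), the pass block at (277,391) and its hook at (240,370). I'll enlarge both.

```bash
python3 - <<'E'
import cv2,numpy as np
a=cv2.imread("pics/scene0.png");b=cv2.imread("pics/side0.png")
def c(im,u,v,w=100,h=75): return cv2.resize(im[v:v+h,u:u+w],(400,300),interpolation=cv2.INTER_CUBIC)
o=np.vstack([np.hstack([c(a,415,180),c(a,300,285)]),np.hstack([c(b,215,345),c(b,165,185)])])
cv2.imwrite("pics/crop.png",o)
E
```

```text
(no output)
```

View pics/crop.png

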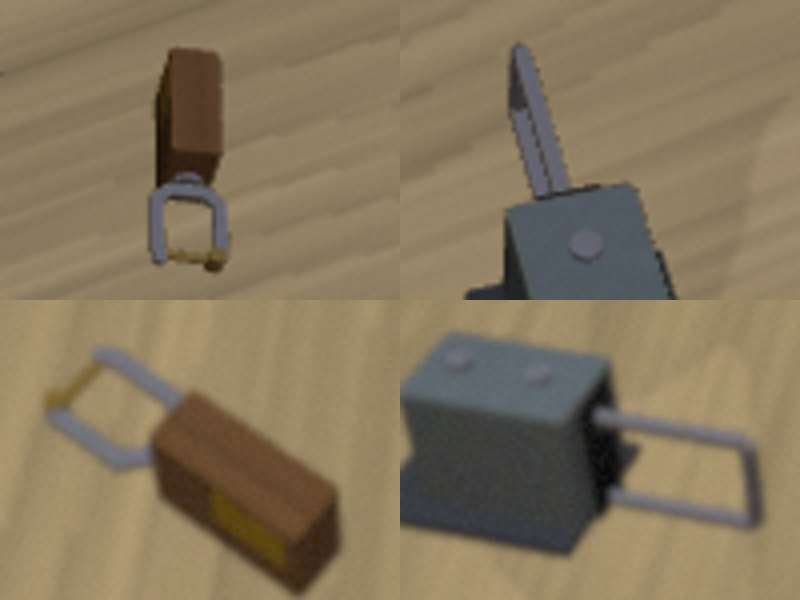

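The crops show the pass's top-face corners, its gate (hinge on the scene image's right side), the loop's front bar and the bracket's top front edge. Next I'll intersect the rays.

```bash
cat > h.py <<'E'
from station import bot
import numpy as np
def ray(P,u,v):
    f=240/np.tan(np.radians(P["vfov"]/2)); T=P["camera_from_world"];R=T[:3,:3]
    d=R.T@np.array([(u-P["cx"])/f,-(v-P["cy"])/f,-1]); return -R.T@T[:3,3],d
def onz(P,u,v,z):
    o,d=ray(P,u,v); return o+d*(z-o[2])/d[2]
def proj(P,X):
    f=240/np.tan(np.radians(P["vfov"]/2)); T=P["camera_from_world"]; c=T[:3,:3]@np.asarray(X,float)+T[:3,3]
    return np.array([P["cx"]+f*c[0]/-c[2],P["cy"]-f*c[1]/-c[2]])
E
python3 - <<'E'
from h import *
np.set_printoptions(precision=4,suppress=True)
a=bot.camera_params("scene");b=bot.camera_params("side")
for n,z,s,t in [("front",.04,(463.75,217.5),(258.25,373.75)),("rear",.04,(463.5,192.5),(294.25,396.75)),("gate",.016,(462.5,244.5),(233.25,365.5)),
 ("bartop",.053,(329.5,296),(252.5,219.5)),("barbot",.005,(328.75,312),(253.75,240.5)),("house",.07,(342.5,333.75),(212.25,208.75))]:
    print(n,onz(a,*s,z),onz(b,*t,z))
E
```

```text
front [0.5512 0.1989 0.04  ] [0.5462 0.2037 0.04  ]
rear [0.4987 0.2318 0.04  ] [0.4948 0.2327 0.04  ]
gate [0.5897 0.1776 0.016 ] [0.5883 0.1783 0.016 ]
bartop [ 0.6132 -0.0997  0.053 ] [ 0.6117 -0.1022  0.053 ]
barbot [ 0.6153 -0.1009  0.005 ] [ 0.6132 -0.0994  0.005 ]
house [ 0.6915 -0.114   0.07  ] [ 0.6841 -0.1058  0.07  ]
```

```bash
cat >> h.py <<'E'
from scipy.spatial.transform import Rotation as Ro
def todo(pos,yaw):
    s=bot.get_state(); R=Ro.from_euler("xyz",s["ee_rot"]); G=Ro.from_euler("xyz",[np.pi,0,yaw])
    print("pos",s["position"].round(4),"rot",s["ee_rot"].round(3),"t",s["time"],"F",s["force"].round(2),"gap",round(s["finger_gap"],4))
    print("shift",(R.inv().apply(np.array(pos)-s["position"])*10).round(3),"turn",((R.inv()*G).as_rotvec()/np.pi).round(4))
E
M='python3 -m pendant'
$M '[{"x":-1,"y":-0.65,"z":0.2},{"x":-1,"y":-0.65,"z":0.2},{"x":-1,"y":-0.65,"z":0.2}]' 40
$M '[{"x":-1,"y":-0.65,"z":0.2},{"x":-1,"y":-0.65,"z":0.2},{"x":-1,"y":-0.65,"z":0.2}]'
$M '[{"x":-1,"y":-0.65,"z":0.2},{"x":-1,"y":-0.65,"z":0.2},{"x":-1,"y":-0.65,"z":0.2}]'
$M '[{"x":-1,"y":-0.65,"z":0.2,"az":0.05},{"x":-1,"y":-0.65,"z":0.2,"az":0.05},{"x":-1,"y":-0.65,"z":0.2,"az":0.05},{"x":-1,"y":-0.65,"z":0.2,"az":0.05},{"x":-1,"y":-0.65,"z":0.2,"az":0.05}]'
python3 - <<'E'
from h import *
import cv2
todo([.5205,.2175,.11],np.pi-.531)
P=bot.camera_params("wrist"); im=bot.camera("wrist")[:,:,::-1]
cv2.imwrite("pics/w1.png",im); np.save("P1.npy",P,allow_pickle=True)
c,s=np.cos(-.531),np.sin(-.531)
for p in [(-32,0,40),(32,0,40),(76,-2,16),(76,12,16)]:
    x,y,z=np.array(p)/1000; print(p,proj(P,[.5215+c*x-s*y,.217+s*x+c*y,z]).round(1))
E
```

```text
pos [0.2312 0.607  0.2303] rot [-3.14   0.     2.778] t 0.1 F [ 0.8  -0.24  0.13] gap 0.0854
shift [-4.09  -2.608  1.208] turn [-0.0006  0.0001  0.0532]
(-32, 0, 40) [ 75.  540.9]
(32, 0, 40) [ 75.3 581.1]
(76, -2, 16) [ 84.2 584.2]
(76, 12, 16) [ 95.8 585.5]invalid input at $[0]: expected keys x, y, z, ax, ay, az, hand
invalid input at $[0]: expected keys x, y, z, ax, ay, az, hand
invalid input at $[0]: expected keys x, y, z, ax, ay, az, hand
invalid input at $[0]: expected keys x, y, z, ax, ay, az, hand
```

View pics/w1.png

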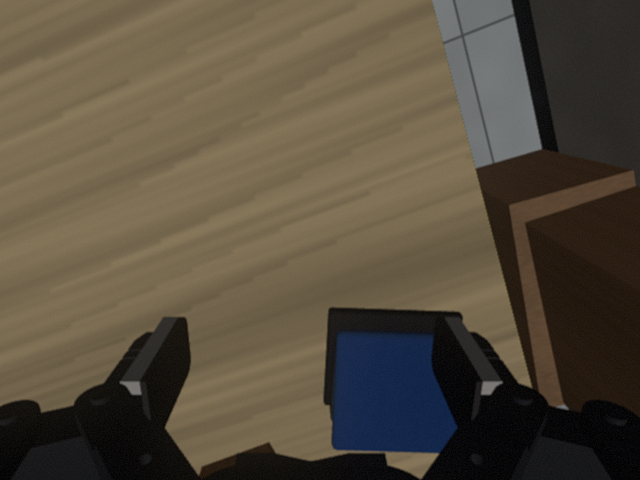

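The move was refused because every row needs all seven keys. The picture only shows the start view, with fingertips near (160,370) and (460,370).

```bash

M='python3 -m pendant'
$M '[{"x":-1,"y":-0.65,"z":0.2,"ax":0,"ay":0,"az":0,"hand":-1},{"x":-1,"y":-0.65,"z":0.2,"ax":0,"ay":0,"az":0,"hand":-1},{"x":-1,"y":-0.65,"z":0.2,"ax":0,"ay":0,"az":0,"hand":-1}]' 40
$M '[{"x":-1,"y":-0.65,"z":0.2,"ax":0,"ay":0,"az":0,"hand":-1},{"x":-1,"y":-0.65,"z":0.2,"ax":0,"ay":0,"az":0,"hand":-1},{"x":-1,"y":-0.65,"z":0.2,"ax":0,"ay":0,"az":0,"hand":-1}]'
$M '[{"x":-1,"y":-0.65,"z":0.2,"ax":0,"ay":0,"az":0,"hand":-1},{"x":-1,"y":-0.65,"z":0.2,"ax":0,"ay":0,"az":0,"hand":-1},{"x":-1,"y":-0.65,"z":0.2,"ax":0,"ay":0,"az":0,"hand":-1}]'
$M '[{"x":-1,"y":-0.65,"z":0.2,"ax":0,"ay":0,"az":0.053,"hand":-1},{"x":-1,"y":-0.65,"z":0.2,"ax":0,"ay":0,"az":0.053,"hand":-1},{"x":-1,"y":-0.65,"z":0.2,"ax":0,"ay":0,"az":0.053,"hand":-1},{"x":-1,"y":-0.65,"z":0.2,"ax":0,"ay":0,"az":0.053,"hand":-1},{"x":-1,"y":-0.65,"z":0.2,"ax":0,"ay":0,"az":0.053,"hand":-1}]'
python3 - <<'E'
from h import *
import cv2
todo([.5205,.2175,.11],np.pi-.531)
P=bot.camera_params("wrist"); im=bot.camera("wrist")[:,:,::-1]
cv2.imwrite("pics/w2.png",im); np.save("P2.npy",P,allow_pickle=True)
c,s=np.cos(-.531),np.sin(-.531)
for p in [(-32,0,40),(32,0,40),(76,-2,16),(76,12,16)]:
    x,y,z=np.array(p)/1000; print(p,proj(P,[.5215+c*x-s*y,.217+s*x+c*y,z]).round(1))
E
```

```text
time: 0.45
position: [0.3056, 0.5063, 0.2102]
ee_rot: [-3.139, 0.003, 2.772]
force: [1.0, 0.3, -0.4]
finger_gap: 0.0854
grasp_force: 0.0
time: 0.75
position: [0.3754, 0.4094, 0.1904]
ee_rot: [-3.139, 0.002, 2.771]
force: [0.5, 0.6, 0.2]
finger_gap: 0.0853
grasp_force: 0.0
time: 1.05
position: [0.4451, 0.3128, 0.1704]
ee_rot: [-3.139, 0.001, 2.771]
force: [1.2, -0.6, -0.5]
finger_gap: 0.0854
grasp_force: 0.0
time: 1.55
position: [0.5122, 0.2224, 0.151]
ee_rot: [-3.141, -0.001, 2.611]
force: [-0.1, 1.1, 0.4]
finger_gap: 0.0853
grasp_force: 0.0
pos [0.5122 0.2224 0.151 ] rot [-3.141e+00 -1.000e-03  2.611e+00] t 1.55 F [-0.06  1.08  0.4 ] gap 0.0853
shift [-0.096  0.     0.41 ] turn [-0.0001 -0.0003  0.    ]
(-32, 0, 40) [310.9 198.5]
(32, 0, 40) [310.7 293.6]
(76, -2, 16) [308.  332.9]
(76, 12, 16) [326.8 332.9]
```

View pics/w2.png

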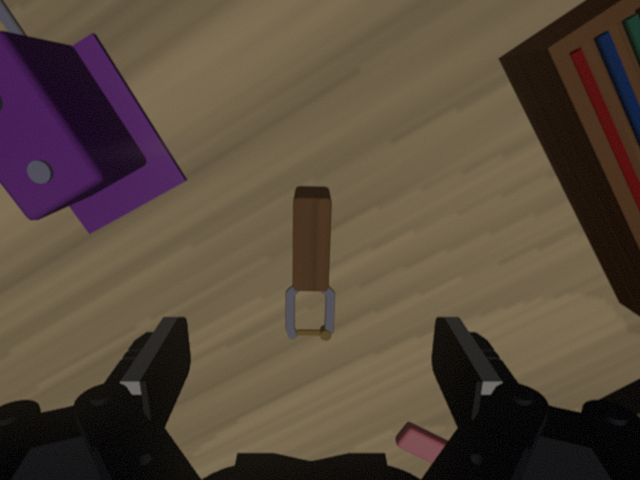

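The block's front top edge is at (311,290), its rear edge at (312,197) and the gate at (310,332), all within about 2 mm of my prediction. I'll descend and grasp.

```bash

M='python3 -m pendant'
$M '[{"x":-0.09,"y":0,"z":0.8,"ax":0,"ay":0,"az":0,"hand":-1},{"x":-0.09,"y":0,"z":0.8,"ax":0,"ay":0,"az":0,"hand":-1},{"x":-0.09,"y":0,"z":0.8,"ax":0,"ay":0,"az":0,"hand":-1},{"x":-0.09,"y":0,"z":0.8,"ax":0,"ay":0,"az":0,"hand":-1}]' 40
$M '[{"x":0,"y":0,"z":0.3,"ax":0,"ay":0,"az":0,"hand":-1},{"x":0,"y":0,"z":0.58,"ax":0,"ay":0,"az":0,"hand":-1},{"x":0,"y":0,"z":0.58,"ax":0,"ay":0,"az":0,"hand":-1},{"x":0,"y":0,"z":0.58,"ax":0,"ay":0,"az":0,"hand":-1}]'
$M '[{"x":0,"y":0,"z":0,"ax":0,"ay":0,"az":0,"hand":1},{"x":0,"y":0,"z":0,"ax":0,"ay":0,"az":0,"hand":1},{"x":0,"y":0,"z":0,"ax":0,"ay":0,"az":0,"hand":1},{"x":0,"y":0,"z":0,"ax":0,"ay":0,"az":0,"hand":1},{"x":0,"y":0,"z":0,"ax":0,"ay":0,"az":0,"hand":1},{"x":0,"y":0,"z":0,"ax":0,"ay":0,"az":0,"hand":1},{"x":0,"y":0,"z":0,"ax":0,"ay":0,"az":0,"hand":1},{"x":0,"y":0,"z":0,"ax":0,"ay":0,"az":0,"hand":1}]' 40
```

```text
time: 2.0
position: [0.5198, 0.2192, 0.0718]
ee_rot: [3.142, -0.001, 2.614]
force: [0.3, 0.4, 0.7]
finger_gap: 0.0854
grasp_force: 0.0
time: 2.4
position: [0.5213, 0.2188, 0.0153]
ee_rot: [3.139, 0.001, 2.612]
force: [-0.1, 0.5, -0.0]
finger_gap: 0.0853
grasp_force: 0.0
time: 3.2
position: [0.5209, 0.2178, 0.0141]
ee_rot: [3.141, 0.001, 2.611]
force: [-0.5, -1.2, 5.1]
finger_gap: 0.023
grasp_force: 41.0
```

```bash

M='python3 -m pendant'
$M '[{"x":0,"y":0,"z":-0.3,"ax":0,"ay":0,"az":0,"hand":1},{"x":0,"y":0,"z":-0.7,"ax":0,"ay":0,"az":0,"hand":1},{"x":0,"y":0,"z":-1,"ax":0,"ay":0,"az":0,"hand":1},{"x":0,"y":0,"z":-1,"ax":0,"ay":0,"az":0,"hand":1}]' 60
$M '[{"x":-0.15,"y":-0.3,"z":0,"ax":0,"ay":0,"az":0,"hand":1},{"x":-0.3,"y":-0.6,"z":0,"ax":0,"ay":0,"az":0,"hand":1},{"x":-0.457,"y":-0.9,"z":0,"ax":0,"ay":0,"az":0,"hand":1}]'
$M '[{"x":-0.15,"y":-0.3,"z":0,"ax":0,"ay":0,"az":0,"hand":1},{"x":-0.3,"y":-0.6,"z":0,"ax":0,"ay":0,"az":0,"hand":1},{"x":-0.457,"y":-0.9,"z":0,"ax":0,"ay":0,"az":0,"hand":1}]'
$M '[{"x":-0.15,"y":-0.3,"z":0,"ax":0,"ay":0,"az":-0.04,"hand":1},{"x":-0.3,"y":-0.6,"z":0,"ax":0,"ay":0,"az":-0.08,"hand":1},{"x":-0.457,"y":-0.9,"z":0,"ax":0,"ay":0,"az":-0.1285,"hand":1},{"x":-0.457,"y":-0.9,"z":0,"ax":0,"ay":0,"az":-0.1285,"hand":1},{"x":-0.457,"y":-0.9,"z":0,"ax":0,"ay":0,"az":-0.1285,"hand":1}]'
python3 - <<'E'
from h import *
todo([.5027,-.0843,.017],np.pi-.127)
E
```

```text
time: 3.6
position: [0.5232, 0.2188, 0.1177]
ee_rot: [3.135, 0.004, 2.611]
force: [0.9, -0.6, -0.7]
finger_gap: 0.0231
grasp_force: 58.8
time: 3.9
position: [0.513, 0.1157, 0.1118]
ee_rot: [-3.14, -0.001, 2.612]
force: [0.8, 0.4, -1.7]
finger_gap: 0.023
grasp_force: 58.9
time: 4.2
position: [0.5069, 0.0148, 0.1119]
ee_rot: [-3.14, -0.002, 2.612]
force: [0.1, -0.5, -1.7]
finger_gap: 0.023
grasp_force: 58.9
time: 4.7
position: [0.5011, -0.0853, 0.1122]
ee_rot: [3.142, -0.002, 3.012]
force: [-0.4, 1.0, -1.1]
finger_gap: 0.0229
grasp_force: 58.9
pos [ 0.5011 -0.0853  0.1122] rot [ 3.142e+00 -2.000e-03  3.012e+00] t 4.7 F [-0.36  1.05 -1.09] gap 0.0229
shift [-0.016  0.012  0.952] turn [ 0.     -0.0006 -0.001 ]
```

```bash

M='python3 -m pendant'
$M '[{"x":-0.016,"y":0.012,"z":0.4,"ax":0,"ay":0,"az":0,"hand":1},{"x":-0.016,"y":0.012,"z":0.8,"ax":0,"ay":0,"az":0,"hand":1},{"x":-0.016,"y":0.012,"z":0.95,"ax":0,"ay":0,"az":0,"hand":1},{"x":-0.016,"y":0.012,"z":0.95,"ax":0,"ay":0,"az":0,"hand":1},{"x":-0.016,"y":0.012,"z":0.95,"ax":0,"ay":0,"az":0,"hand":1}]'
python3 - <<'E'
from h import *
import cv2
a=bot.camera("scene")[:,:,::-1];b=bot.camera("side")[:,:,::-1]
def c(im,u,v,w=80,h=120): return cv2.resize(im[v:v+h,u:u+w],(400,600),interpolation=cv2.INTER_CUBIC)
A=bot.camera_params("scene");B=bot.camera_params("side")
print(proj(A,[.6135,-.1005,.016]),proj(B,[.6135,-.1005,.016]))
cv2.imwrite("pics/c2.png",np.hstack([c(a,290,240),c(b,225,160)]))
todo([.5027,-.0843,.017],np.pi-.127)
E
```

```text
time: 5.2
position: [0.5036, -0.0823, 0.0176]
ee_rot: [3.141, -0.001, 3.016]
force: [0.4, -0.0, -0.2]
finger_gap: 0.023
grasp_force: 60.2
[328.64941125 307.81259779] [253.18492237 235.62779765]
pos [ 0.5043 -0.0828  0.0186] rot [3.141e+00 1.000e-03 3.016e+00] t 5.3 F [ 0.78 -0.02 -0.54] gap 0.0231
shift [ 0.014 -0.017  0.016] turn [0.0001 0.0002 0.0004]
```

View pics/c2.png

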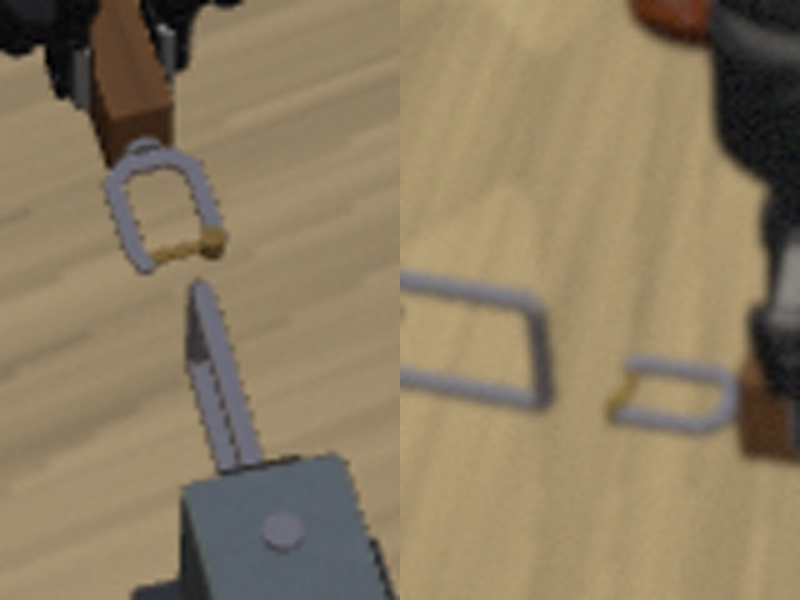

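The scene crop shows the mouth near full-image (323.8,291.6) and the bar near (329,308). In the side crop the mouth is near (270.2,237.2) and the bar near (253.4,235).

```bash
python3 - <<'E'
from h import *
A=bot.camera_params("scene");B=bot.camera_params("side")
d=np.array([np.cos(-.127),np.sin(-.127)]);n=np.array([-d[1],d[0]])
for P,m,b in[(A,(323.8,291.6),(329,306.5)),(B,(270.2,237.2),(253.4,234))]:
    M=onz(P,*m,.02)[:2];b=onz(P,*b,.02)[:2]; print(M,b,"along",(b-M)@d,"left",(b-M)@n)
t=bot.get_state()["position"][:2]; M=t+.076*d-.002*n; print("kin mouth",M, "to bar .6135,-.1005:",(np.array([.6135,-.1005])-M)@d,(np.array([.6135,-.1005])-M)@n)
# bracket yaw from arms/housing edges
for u in [((329.5,296),.053,(340.5,332.5),.053)]:
    p=onz(A,*u[0],u[1]);q=onz(A,*u[2],u[3]);print("yaw arm",np.arctan2(*(q-p)[1::-1]))
p=onz(B,252.5,219.5,.053);q=onz(B,214,213,.053);print("yaw arm side",np.arctan2(*(q-p)[1::-1]))
E
```

```text
[ 0.58330214 -0.09598509] [ 0.61351799 -0.09995544] along 0.03047539090756816 left -0.00011126852415661916
[ 0.58031311 -0.09413387] [ 0.61273448 -0.10051335] along 0.03296827581201261 left -0.002221645622524475
kin mouth [ 0.57942959 -0.09442907] to bar .6135,-.1005: 0.034564953540334786 -0.00170671549857183
yaw arm -0.17298219707992302
yaw arm side -0.17359608412858102
```

```bash

M='python3 -m pendant'
$M '[{"x":-0.09,"y":0.019,"z":0.01,"ax":0,"ay":0,"az":0.0125,"hand":1},{"x":-0.185,"y":0.019,"z":0.01,"ax":0,"ay":0,"az":0.0125,"hand":1},{"x":-0.185,"y":0.019,"z":0.01,"ax":0,"ay":0,"az":0.0125,"hand":1},{"x":-0.185,"y":0.019,"z":0.01,"ax":0,"ay":0,"az":0.0125,"hand":1},{"x":-0.185,"y":0.019,"z":0.01,"ax":0,"ay":0,"az":0.0125,"hand":1}]'
python3 - <<'E'
from h import *
todo([.5229,-.0832,.017],np.pi-.165)
E
```

```text
time: 5.8
position: [0.5221, -0.0841, 0.0173]
ee_rot: [3.141, -0.0, 2.976]
force: [-0.2, -0.0, -0.6]
finger_gap: 0.0231
grasp_force: 60.2
pos [ 0.5221 -0.0841  0.0173] rot [ 3.141 -0.     2.976] t 5.8 F [-0.17 -0.02 -0.62] gap 0.0231
shift [-0.006  0.011  0.003] turn [ 0.     -0.0001 -0.0002]
```

```bash

python3 -m pendant '[{"x":-0.05,"y":0.01,"z":0,"ax":0,"ay":0,"az":0,"hand":1},{"x":-0.08,"y":0.01,"z":0,"ax":0,"ay":0,"az":0,"hand":1},{"x":-0.1,"y":0.01,"z":0,"ax":0,"ay":0,"az":0,"hand":1},{"x":-0.12,"y":0.01,"z":0,"ax":0,"ay":0,"az":0,"hand":1},{"x":-0.13,"y":0.01,"z":0,"ax":0,"ay":0,"az":0,"hand":1},{"x":-0.13,"y":0.01,"z":0,"ax":0,"ay":0,"az":0,"hand":1},{"x":-0.13,"y":0.01,"z":0,"ax":0,"ay":0,"az":0,"hand":1}]'
python3 -m pendant '[{"x":-0.01,"y":0,"z":0,"ax":0,"ay":0,"az":0,"hand":1},{"x":-0.02,"y":0,"z":0,"ax":0,"ay":0,"az":0,"hand":1},{"x":-0.03,"y":0,"z":0,"ax":0,"ay":0,"az":0,"hand":1},{"x":-0.03,"y":0,"z":0,"ax":0,"ay":0,"az":0,"hand":1}]'
```

```text
time: 6.5
position: [0.5352, -0.0852, 0.0172]
ee_rot: [3.141, -0.0, 2.976]
force: [-2.0, 1.2, -1.1]
finger_gap: 0.0229
grasp_force: 60.3
time: 6.9
position: [0.5384, -0.0858, 0.0173]
ee_rot: [-3.142, -0.0, 2.976]
force: [-1.0, 1.2, -0.7]
finger_gap: 0.023
grasp_force: 60.2
```

```bash

for i in 1; do
python3 -m pendant '[{"x":-0.01,"y":0,"z":0,"ax":0,"ay":0,"az":0,"hand":1},{"x":-0.02,"y":0,"z":0,"ax":0,"ay":0,"az":0,"hand":1},{"x":-0.03,"y":0,"z":0,"ax":0,"ay":0,"az":0,"hand":1},{"x":-0.03,"y":0,"z":0,"ax":0,"ay":0,"az":0,"hand":1}]'
python3 -m pendant '[{"x":-0.01,"y":0,"z":0,"ax":0,"ay":0,"az":0,"hand":1},{"x":-0.02,"y":0,"z":0,"ax":0,"ay":0,"az":0,"hand":1},{"x":-0.03,"y":0,"z":0,"ax":0,"ay":0,"az":0,"hand":1},{"x":-0.03,"y":0,"z":0,"ax":0,"ay":0,"az":0,"hand":1}]'
python3 -m pendant '[{"x":-0.01,"y":0,"z":0,"ax":0,"ay":0,"az":0,"hand":1},{"x":-0.02,"y":0,"z":0,"ax":0,"ay":0,"az":0,"hand":1},{"x":-0.03,"y":0,"z":0,"ax":0,"ay":0,"az":0,"hand":1},{"x":-0.03,"y":0,"z":0,"ax":0,"ay":0,"az":0,"hand":1}]'
python3 -m pendant '[{"x":-0.01,"y":0,"z":0,"ax":0,"ay":0,"az":0,"hand":1},{"x":-0.02,"y":0,"z":0,"ax":0,"ay":0,"az":0,"hand":1},{"x":-0.03,"y":0,"z":0,"ax":0,"ay":0,"az":0,"hand":1},{"x":-0.03,"y":0,"z":0,"ax":0,"ay":0,"az":0,"hand":1}]'
done | grep -E 'pos|force:'
```

```text
position: [0.5415, -0.0863, 0.0173]
force: [-0.7, 0.8, -1.4]
grasp_force: 60.2
position: [0.5445, -0.0868, 0.0173]
force: [-0.9, 0.6, -1.4]
grasp_force: 60.3
position: [0.5474, -0.0873, 0.0173]
force: [-1.5, 0.7, -1.1]
grasp_force: 60.3
position: [0.5504, -0.0879, 0.0173]
force: [-1.9, -0.7, -1.6]
grasp_force: 60.3
```

```bash

for i in 1; do
python3 -m pendant '[{"x":-0.01,"y":0,"z":0,"ax":0,"ay":0,"az":0,"hand":1},{"x":-0.02,"y":0,"z":0,"ax":0,"ay":0,"az":0,"hand":1},{"x":-0.03,"y":0,"z":0,"ax":0,"ay":0,"az":0,"hand":1},{"x":-0.03,"y":0,"z":0,"ax":0,"ay":0,"az":0,"hand":1}]'
python3 -m pendant '[{"x":-0.01,"y":0,"z":0,"ax":0,"ay":0,"az":0,"hand":1},{"x":-0.02,"y":0,"z":0,"ax":0,"ay":0,"az":0,"hand":1},{"x":-0.03,"y":0,"z":0,"ax":0,"ay":0,"az":0,"hand":1},{"x":-0.03,"y":0,"z":0,"ax":0,"ay":0,"az":0,"hand":1}]'
python3 -m pendant '[{"x":-0.01,"y":0,"z":0,"ax":0,"ay":0,"az":0,"hand":1},{"x":-0.02,"y":0,"z":0,"ax":0,"ay":0,"az":0,"hand":1},{"x":-0.03,"y":0,"z":0,"ax":0,"ay":0,"az":0,"hand":1},{"x":-0.03,"y":0,"z":0,"ax":0,"ay":0,"az":0,"hand":1}]'
done | grep -E 'pos|force:'
python3 - <<'E'
from h import *
import cv2
a=bot.camera("scene")[:,:,::-1];b=bot.camera("side")[:,:,::-1]
def c(im,u,v,w=80,h=120): return cv2.resize(im[v:v+h,u:u+w],(400,600),interpolation=cv2.INTER_CUBIC)
cv2.imwrite("pics/c3.png",np.hstack([c(a,290,240),c(b,205,160)]))
E
```

```text
position: [0.5529, -0.0882, 0.0172]
force: [-3.3, -0.2, -0.1]
grasp_force: 60.3
position: [0.556, -0.0887, 0.0172]
force: [-3.7, -0.2, -0.6]
grasp_force: 60.3
position: [0.5589, -0.089, 0.0171]
force: [-4.2, 0.0, -1.8]
grasp_force: 60.2
```

View pics/c3.png

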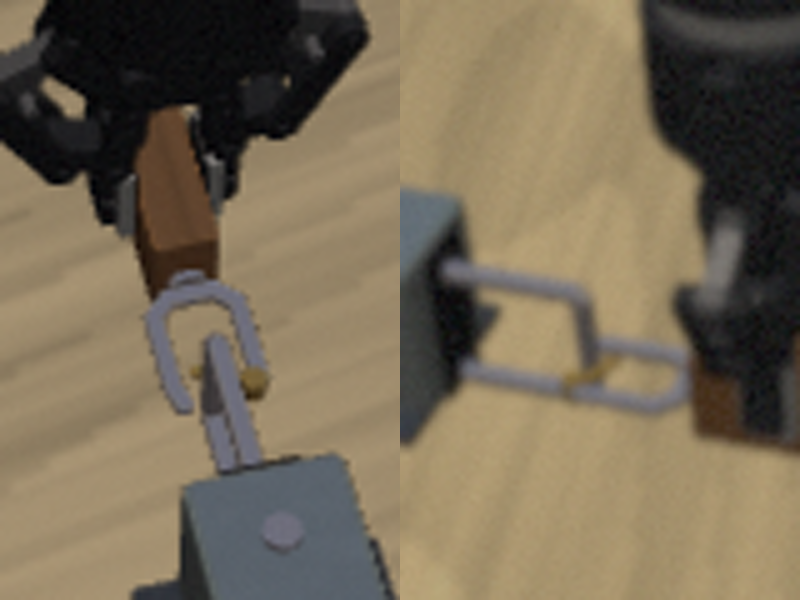

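The bar is inside the mouth at scene crop (210,390) and the gate is swinging inward. I'll keep going.

```bash

for i in 1; do
python3 -m pendant '[{"x":-0.01,"y":0,"z":0,"ax":0,"ay":0,"az":0,"hand":1},{"x":-0.02,"y":0,"z":0,"ax":0,"ay":0,"az":0,"hand":1},{"x":-0.04,"y":0,"z":0,"ax":0,"ay":0,"az":0,"hand":1},{"x":-0.04,"y":0,"z":0,"ax":0,"ay":0,"az":0,"hand":1}]'
python3 -m pendant '[{"x":-0.01,"y":0,"z":0,"ax":0,"ay":0,"az":0,"hand":1},{"x":-0.02,"y":0,"z":0,"ax":0,"ay":0,"az":0,"hand":1},{"x":-0.04,"y":0,"z":0,"ax":0,"ay":0,"az":0,"hand":1},{"x":-0.04,"y":0,"z":0,"ax":0,"ay":0,"az":0,"hand":1}]'
python3 -m pendant '[{"x":-0.01,"y":0,"z":0,"ax":0,"ay":0,"az":0,"hand":1},{"x":-0.02,"y":0,"z":0,"ax":0,"ay":0,"az":0,"hand":1},{"x":-0.04,"y":0,"z":0,"ax":0,"ay":0,"az":0,"hand":1},{"x":-0.04,"y":0,"z":0,"ax":0,"ay":0,"az":0,"hand":1}]'
python3 -m pendant '[{"x":-0.01,"y":0,"z":0,"ax":0,"ay":0,"az":0,"hand":1},{"x":-0.02,"y":0,"z":0,"ax":0,"ay":0,"az":0,"hand":1},{"x":-0.03,"y":0,"z":0,"ax":0,"ay":0,"az":0,"hand":1},{"x":-0.03,"y":0,"z":0,"ax":0,"ay":0,"az":0,"hand":1}]'
done | grep -E 'pos|force:'
```

```text
position: [0.5632, -0.0892, 0.0172]
force: [-4.1, 2.1, -2.0]
grasp_force: 60.1
position: [0.5678, -0.09, 0.0175]
force: [-1.9, 2.5, -2.0]
grasp_force: 60.0
position: [0.5719, -0.091, 0.0175]
force: [-1.2, 3.1, -3.8]
grasp_force: 60.0
position: [0.5747, -0.0916, 0.0175]
force: [-0.4, 3.1, -1.1]
grasp_force: 60.1
```

```bash

for i in 1; do
python3 -m pendant '[{"x":-0.01,"y":0,"z":0,"ax":0,"ay":0,"az":0,"hand":1},{"x":-0.02,"y":0,"z":0,"ax":0,"ay":0,"az":0,"hand":1},{"x":-0.02,"y":0,"z":0,"ax":0,"ay":0,"az":0,"hand":1}]'
python3 -m pendant '[{"x":-0.01,"y":0,"z":0,"ax":0,"ay":0,"az":0,"hand":1},{"x":-0.02,"y":0,"z":0,"ax":0,"ay":0,"az":0,"hand":1},{"x":-0.02,"y":0,"z":0,"ax":0,"ay":0,"az":0,"hand":1}]'
done | grep -E 'pos|force:'
python3 - <<'E'
from h import *
import cv2
a=bot.camera("scene")[:,:,::-1];b=bot.camera("side")[:,:,::-1]
def c(im,u,v,w=80,h=120): return cv2.resize(im[v:v+h,u:u+w],(400,600),interpolation=cv2.INTER_CUBIC)
cv2.imwrite("pics/c4.png",np.hstack([c(a,290,240),c(b,205,160)]))
E
```

```text
position: [0.5766, -0.0929, 0.0177]
force: [-1.1, 0.1, -0.9]
grasp_force: 60.3
position: [0.5781, -0.0933, 0.0175]
force: [-1.6, -0.3, -0.5]
grasp_force: 60.4
```

View pics/c4.png

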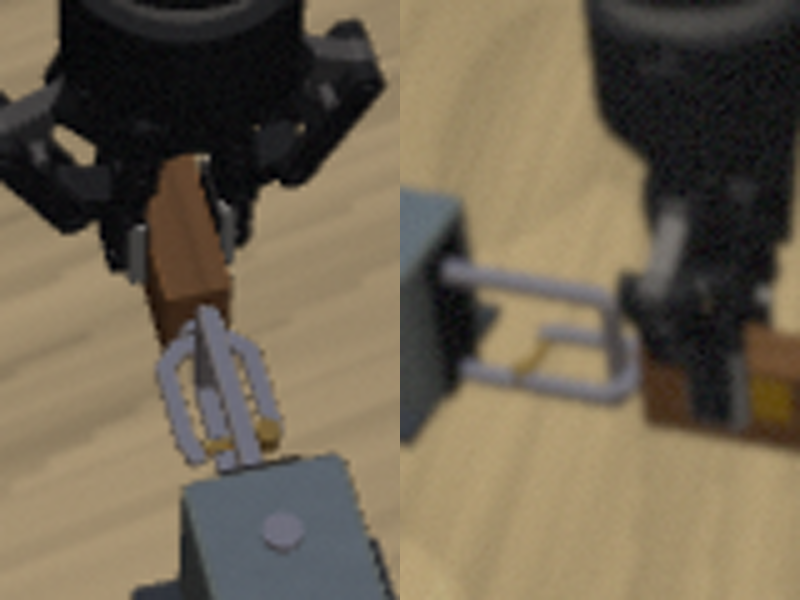

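The gate is shut behind the bar, which sits inside the hook. I'll ease back to the rest position, set the pass down and release.

```bash

python3 -m pendant '[{"x":0.04,"y":0,"z":0,"ax":0,"ay":0,"az":0,"hand":1},{"x":0.08,"y":0,"z":0,"ax":0,"ay":0,"az":0,"hand":1},{"x":0.12,"y":0,"z":0,"ax":0,"ay":0,"az":0,"hand":1},{"x":0.16,"y":0,"z":0,"ax":0,"ay":0,"az":0,"hand":1},{"x":0.16,"y":0,"z":0.015,"ax":0,"ay":0,"az":0,"hand":1},{"x":0.16,"y":0,"z":0.028,"ax":0,"ay":0,"az":0,"hand":1},{"x":0.16,"y":0,"z":0.028,"ax":0,"ay":0,"az":0,"hand":1},{"x":0.16,"y":0,"z":0.028,"ax":0,"ay":0,"az":0,"hand":1}]'
```

```text
time: 12.9
position: [0.5622, -0.0897, 0.0145]
ee_rot: [3.142, 0.0, 2.976]
force: [-0.0, -0.1, -1.3]
finger_gap: 0.0231
grasp_force: 60.3
```

```bash

python3 -m pendant '[{"x":0,"y":0,"z":0.006,"ax":0,"ay":0,"az":0,"hand":1},{"x":0,"y":0,"z":0.006,"ax":0,"ay":0,"az":0,"hand":1},{"x":0,"y":0,"z":0.006,"ax":0,"ay":0,"az":0,"hand":-1},{"x":0,"y":0,"z":0.006,"ax":0,"ay":0,"az":0,"hand":-1},{"x":0,"y":0,"z":0.006,"ax":0,"ay":0,"az":0,"hand":-1},{"x":0,"y":0,"z":0.006,"ax":0,"ay":0,"az":0,"hand":-1},{"x":0,"y":0,"z":0.006,"ax":0,"ay":0,"az":0,"hand":-1},{"x":0,"y":0,"z":0.006,"ax":0,"ay":0,"az":0,"hand":-1}]' 
python3 -m pendant '[{"x":0,"y":0,"z":-0.1,"ax":0,"ay":0,"az":0,"hand":-1},{"x":0,"y":0,"z":-0.3,"ax":0,"ay":0,"az":0,"hand":-1},{"x":0,"y":0,"z":-0.6,"ax":0,"ay":0,"az":0,"hand":-1},{"x":0,"y":0,"z":-1,"ax":0,"ay":0,"az":0,"hand":-1},{"x":0,"y":0,"z":-1,"ax":0,"ay":0,"az":0,"hand":-1},{"x":0,"y":0,"z":-1,"ax":0,"ay":0,"az":0,"hand":-1}]' 
python3 - <<'E'
from h import *
import cv2
a=bot.camera("scene")[:,:,::-1];b=bot.camera("side")[:,:,::-1]
def c(im,u,v,w=80,h=120): return cv2.resize(im[v:v+h,u:u+w],(400,600),interpolation=cv2.INTER_CUBIC)
cv2.imwrite("pics/c5.png",np.hstack([c(a,290,240),c(b,215,160)]))
E
```

```text
time: 13.7
position: [0.5621, -0.0897, 0.014]
ee_rot: [3.141, 0.0, 2.976]
force: [-0.3, -0.5, 0.4]
finger_gap: 0.0856
grasp_force: 0.0
time: 14.3
position: [0.5631, -0.0898, 0.1157]
ee_rot: [3.141, 0.003, 2.976]
force: [0.7, -0.2, 0.1]
finger_gap: 0.0853
grasp_force: 0.0
```

View pics/c5.png

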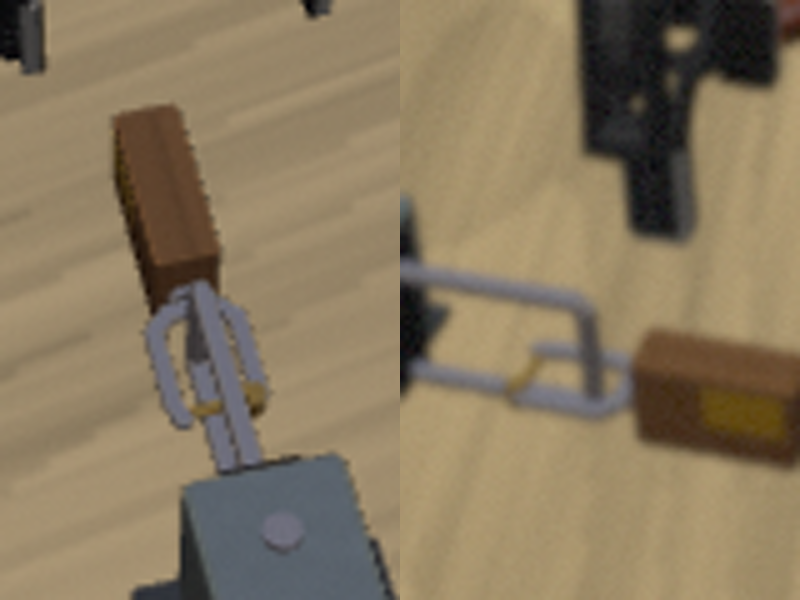

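The pass stands flat and hooked with the gate shut, and the loop's top corner at scene crop (200,287) is back where it was at rest (200,285).

```bash
python3 -c "
from station import bot
print(bot.hand_in())"
```

```text
the job is handed in; nothing more can be done
None
```

The hall pass is clipped onto the grey tether loop with its gate shut, standing flat on the table and released; I handed the job in at about 14.4 s, and the measured press force stayed under about 5 N.

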